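Rock the angle gauge on the ragged post stub to its mark and hold it for scribing

ROBOT

A 7-joint arm with a two-finger parallel gripper is mounted at the origin on the work surface. World frame = base frame: x ahead of the robot, y to its left, z up, the work surface at z = 0. Lengths are in m, angles in rad, forces in N, time in s.
With the tool pointing down it reaches from about 0.35 to 0.9 m from the base axis. Payload 19.9 kg.
Tool frame: the origin (TCP) lies between the finger pads; the fingertips stand 19 mm ahead of it and the grasp point (between the pads) is the TCP; z points along the fingers, y is the line along which they close (so a half turn about z gives the same grasp; the last joint's range is limited). The gripper opens to 94 mm and grips with 3 to 60 N. Pads are 16 mm wide; open, the fingers measure 119 mm over their backs; the gripper's body (75 mm by 177 mm) begins 78 mm behind the grasp point.
Start: joints at [1.262, 0.417, -0.01, 1.614, 0.005, 1.111, -0.053], TCP at [0.165, -0.603, 0.224] pointing down, gripper open.
Joint ranges: [-2.81, 2.81], [-0.39, 2.02], [-1.27, 1.25], [0.06, 2.57], [-1.19, 4.33], [0.19, 2], [-2.82, 2.82]. Speed limits (rad/s): [1.89, 1.89, 2.39, 2.39, 3.01, 3.01, 3.01].

INTERFACE

Orientations are given as a 3x3 rotation matrix whose columns are the frame's x, y, z axes.
In Python, from rig import robot gives the robot as it stands. Calls block until the motion is done:
- robot.move_ptp(position, orientation): joint-space move of the TCP to a pose.
- robot.move_linear(position, velocity=0.15, frame=None, threshold=None): straight line of the TCP; frame=None keeps the orientation; velocity is the mean speed in m/s. With threshold (N) it stops when the force on the tool has changed by that much, and returns True; else False.
- robot.goto_joints(angles): joint-space move.
- robot.gripper_to(opening): finger opening in m; the grip force is fixed at half the most; returns when the fingers have stopped.
- robot.pause(seconds).
- robot.ik(position, orientation): joint angles nearest the present ones, or None.
- robot.get_state(): the state.
- robot.grab_frame(name): name is "scene" or "top"; returns the picture (400x640x3 uint8, red, green, blue); there is no depth.
- robot.camera_info(name): a dict with "fx", "fy", "cx", "cy" (pixels), "dist" ([k1, k2, p1, p2, k3] as OpenCV has them; the pictures are not rectified), "rvec" (rotation vector, rad) and "tvec" (3), from world to camera coordinates, as OpenCV has them. Camera axes: x right, y down, z forward; pixel columns grow to the right and rows downward; lengths in m; the calibration is good to about 2 mm. A picture is of the moment at which its call begins. camera_info takes no time and is no camera call.
A pose or a line that the arm cannot do raises robot.PlanningError and nothing moves.
- robot.sign_off(): hands the job in; it is judged then, once.
The state is a dict: "time": time; "qpos": joint angles; "joint_vel": joint speeds; "effort": joint torques, N m; "ee_pos": TCP position; "tool_rot": TCP orientation; "force": force on the tool from outside, world axes, zero at the start; "moment": the same for the moment, N m; "opening": finger opening in m; "grasp_force": force on a finger pad.
Only numpy, scipy, OpenCV 4.12 (cv2) and the standard library are available. Lean on these libraries where they do the work, as an engineer would, in place of code of your own. Each camera call takes 0.05 s, during which the arm holds its last target. There are 200 camera calls.

TASK

First lift the sawn-off tube end off the clamped post stub and drop it into the red scrap box. Then take the pendulum angle gauge by its grip lug, set the middle of its base bar lightly and about level across the ragged top of the stub, dial parallel to the stub's wide faces, and rock it there until the red pointer settles over the green mark. Finish holding it still like that, bar still bearing on the stub, so that the cut line can be scribed along it; leave the other tools and the timber where they lie.

Things in the scene. Friction and masses are not known exactly. Their poses are not given: they have to be found in the camera images.
- stub: Fixed: dark block 130 (x) x 110 (y) x 16 mm with blue clamp jaws up to z 56 mm, a clamp screw out to x +94 mm, and upright in it a cream box tube 50 (y) x 30 (x) mm, wall 4 mm, open on top, top edge ragged bare steel. Origin: underside of block on the tube's axis; z up, x square to the tube's wide faces. Higher edge at y -25 mm (z 120 mm), lower at y +25 (z 116 mm)
- offcut: Sawn-off end of the same tube, cream with a red cross: 50 (y) x 30 (x) mm, 40 mm high, wall 4 mm, open at both ends, 0.13 to 0.22 kg. Sits loose on the stub's top, in line with it, leaning about 5 degrees. Origin: centre of its lower end; z along the tube, x across the 30 mm
- gauge: Pendulum angle gauge, 0.37 kg, standing on its base bar: bar 116 (y) x 30 (x) x 14 mm high, round yellow case 98 mm across, 26 mm thick, its centre 60 mm up, glazed white dial on the +x face, black grip lug on top 40 (y) x 20 (x) mm, from 102 to 136 mm up. Origin: centre of the bar's underside; z up, x out of the dial, y along the bar
- pointer (a joint): Red weighted needle, hangs freely from the dial's centre, swings about 3 times a second when disturbed, settles in 1 to 2 s. Value: its angle on the dial; at rest this is the gauge's tilt about its own +x axis (rad): 0 with the bar level, positive with the bar's +y end raised (the needle then lies to the bar's -y end)
- mark (a joint): Green tab on the dial, 4.5 mm wide, 32 to 43 mm from the centre, set beforehand between 0.17 and 0.40 rad (10 to 23 degrees) from the bar's square line, to the -y side; cannot be moved. Value: the pointer reading (rad) at which the needle lies over the tab's middle. Dial ticks are 5 degrees apart
- pointer_tip (a point): Tip of the red pointer, 38 mm from the dial's centre; z points along the needle to the centre
- mark_mid (a point): Middle of the green mark, 38 mm from the dial's centre; z points to the centre
- scrap_box: Red open-topped scrap box, fixed: 200 (x) x 160 (y) x 85 mm high, walls and floor 4 mm. Origin: centre of its underside; z up
- grinder: Bystander: straight air grinder lying with its paper tag, 230 mm long, 50 mm high. Leave alone
- torque_wrench: Bystander: torque wrench lying, 300 mm long along its y, 33 mm high, with its tag. Leave alone
- timber: Bystander: timber offcut 45 x 150 (y) x 45 mm high. Leave alone
- socket: Bystander: dark impact socket standing upright, 44 mm across, 60 mm high. Leave alone
- stub_top (a point): Middle of the stub's mouth on the tube's axis, level with its higher edge (stub z 120 mm; axes as the stub). All teeth lie below the line from the higher edge (y -25, z 120 mm) to the lower (y +25, z 116 mm), so a straight bar bears on these two edges only; rocked with its +y end up it bears on and pivots about the edge at y -25 mm alone, the other way on that at y +25
Not all that is in view belongs to the job. What is meant by the offcut is not blue or turquoise, and is the larger of those in its own colour.

How it is judged:
By the outcome, as a careful person would: the job done as asked, in the order asked, and still so for the second after the job is handed in, while the arm keeps its last pose, push and grip.
It also fails if it takes over 67 s, if anything falls off the work surface, if the arm or the gripper's body presses on something with over 40 N, if the wrist force passes 120 N, or if a joint passes its speed limit or range.

## Working session

There is one attempt and no reset: what is moved stays moved. The work goes in short steps, each a Python script; the robot and the scene stay as the last script left them, time stands still between calls to the robot, and variables do not carry over. Pictures are saved under pics/ and viewed, at most 10 in all, crops included, and the job is handed in when it is done.

```bash
mkdir -p pics; ls
python3 - <<'E'
from rig import robot
import cv2
for n in("scene","top"):
    im=robot.grab_frame(n); cv2.imwrite(f"pics/{n}0.png",im[...,::-1]); print(n,robot.camera_info(n))
s=robot.get_state(); print(s["time"],s["tool_rot"],s["ee_pos"],s["force"])
E
```

```text
pics
scene {'fx': 411.0519198029128, 'fy': 411.0519198029128, 'cx': 318.0608924758009, 'cy': 199.05804861140967, 'dist': array([-0.00976589,  0.        ,  0.        ,  0.        ,  0.        ]), 'rvec': array([ 0.92297771,  2.50065427, -1.10099618]), 'tvec': array([ 0.44312512, -0.17699416,  1.17808873])}
top {'fx': 471.6565800281389, 'fy': 471.6565800281389, 'cx': 311.1090740129904, 'cy': 199.15621267576125, 'dist': array([-0.12486984,  0.        ,  0.        ,  0.        ,  0.        ]), 'rvec': array([ 2.11345673, -2.13965902,  0.15323454]), 'tvec': array([0.02496616, 0.60700759, 1.09559215])}
0.1 [[ 9.64353289e-01  2.64617828e-01 -3.72389261e-04]
 [ 2.64618075e-01 -9.64352756e-01  1.01798353e-03]
 [-8.97380185e-05 -1.08023670e-03 -9.99999413e-01]] [ 0.1652938  -0.60241734  0.22391075] [-0.36358755  0.62190879  0.33283344]
```

View pics/scene0.png

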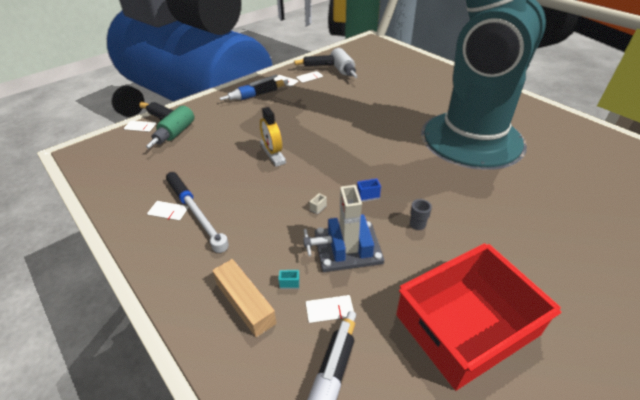

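View pics/top0.png

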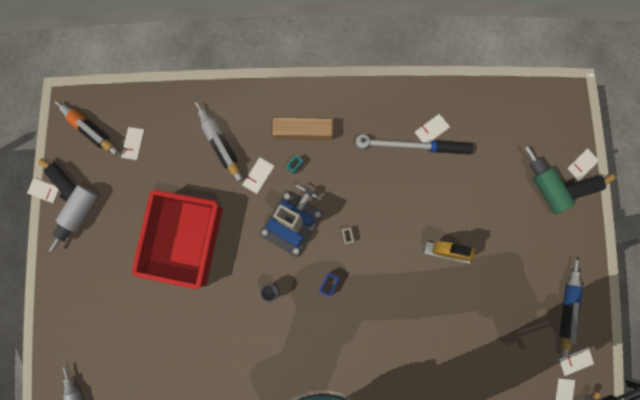

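Candidates for the offcut are the cream tube on the stub (scene 350,190; top 287,216), a small loose cream piece (scene 318,203; top 348,236), a blue one (scene 369,189; top 330,285) and a turquoise one (scene 289,278; top 294,163). I choose the larger cream one, on the stub. The gauge is at scene (271,137) and top (450,250), the box at top (177,239). Next is a close crop of stub and gauge in both views.

```bash
cat > h.py <<'E'
import numpy as np, cv2
from rig import robot
C={n:robot.camera_info(n) for n in("scene","top")}
def K(c): return np.array([[c["fx"],0,c["cx"]],[0,c["fy"],c["cy"]],[0,0,1.]])
def proj(n,P):
    c=C[n]; return cv2.projectPoints(np.float64(P).reshape(-1,1,3),c["rvec"],c["tvec"],K(c),c["dist"])[0][:,0]
def ray(n,uv):
    c=C[n]; p=cv2.undistortPoints(np.float64(uv).reshape(-1,1,2),K(c),c["dist"])[:,0]
    R=cv2.Rodrigues(c["rvec"])[0]; d=np.c_[p,np.ones(len(p))]@R; return -R.T@c["tvec"],d
def onz(n,uv,z):
    o,d=ray(n,uv); return o+d*((z-o[2])/d[:,2])[:,None]
def crop(im,x,y,w,h,s):
    return cv2.resize(im[y:y+h,x:x+w],(w*s,h*s),interpolation=cv2.INTER_CUBIC)
def T(p,yaw,P): 
    c,s=np.cos(yaw),np.sin(yaw); P=np.float64(P); return P@np.array([[c,s,0],[-s,c,0],[0,0,1]])+p
E
python3 - <<'E'
from h import *
a=cv2.imread("pics/scene0.png");b=cv2.imread("pics/top0.png")
o=np.vstack([np.hstack([crop(a,300,175,100,100,4),crop(b,250,172,100,100,4)])[:400],np.hstack([crop(a,240,95,66,33*2+10,6)[:,:400][:,:396],crop(b,415,220,66,76,6)])])
o=o if 0 else None
t=np.hstack([crop(a,300,175,95,95,4),crop(b,250,172,95,95,4)])
u=np.hstack([crop(a,245,100,54,72,4),np.zeros((288,4,3),np.uint8),crop(b,415,225,70,48,4) if 0 else crop(b,415,210,70,72,4)])
u=np.hstack([u,np.zeros((288,t.shape[1]-u.shape[1],3),np.uint8)])[:220] if 0 else np.hstack([u,np.zeros((288,t.shape[1]-u.shape[1],3),np.uint8)])
o=np.vstack([t,u[:220]]); cv2.imwrite("pics/c1.png",o)
print(onz("top",[(290,222)],.15),onz("top",[(450,245)],.0),onz("top",[(177,239)],.04))
print("box rim",onz("top",[(152,192),(218,203),(203,287),(135,274)],.085))
E
```

```text
Traceback (most recent call last):
ValueError: all the input array dimensions except for the concatenation axis must match exactly, but along dimension 1, the array at index 0 has size 800 and the array at index 1 has size 792
```

Run:
```python
from h import *
a=cv2.imread("pics/scene0.png");b=cv2.imread("pics/top0.png")
# tiles: scene stub origin(300,175) x4 ; top stub origin (250,177) x4 ; scene gauge (245,105) x4 ; top gauge (415,220) x4
t=np.hstack([crop(a,300,175,95,95,4),crop(b,250,172,95,95,4)])
u=np.hstack([crop(a,250,105,48,54,4)[:,:192]]+[crop(b,415,225,75,54,4)])
u=np.hstack([u,np.zeros((216,t.shape[1]-u.shape[1],3),np.uint8)])
cv2.imwrite("pics/c1.png",np.vstack([t,u]))
print(onz("top",[(290,222)],.15),onz("top",[(450,245)],.0))
print("box rim",onz("top",[(152,192),(218,203),(203,287),(135,274)],.085))
```

```text
[[0.54043928 0.0625355  0.15      ]] [[ 0.49396222 -0.3291828   0.        ]]
box rim [[0.62440073 0.40061118 0.085     ]
 [0.59535936 0.23785289 0.085     ]
 [0.39847548 0.26983285 0.085     ]
 [0.42819461 0.43468736 0.085     ]]
```

View pics/c1.png

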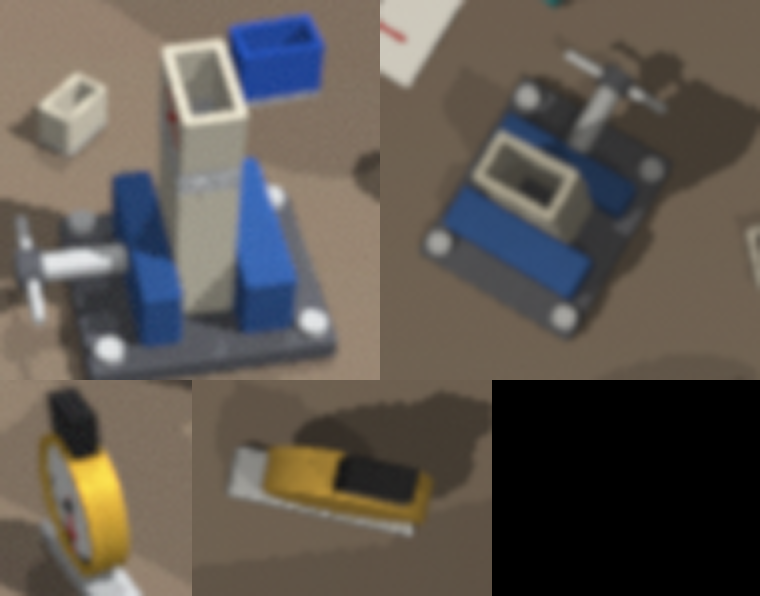

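The crop confirms the choice: the cream tube with a red cross sits on the jammed stub, with the joint at about scene (352,220). Its mouth in the top view is about (274–302, 205–229). The screw points up-right in the top view (+x). The gauge's dial faces left in the scene view. Next I fit the poses.

```bash
cat > fit1.py <<'E'
from h import *
from scipy.optimize import least_squares
def px(t,X,Y):
    ox,oy,u0,v0={"ss":(0,0,300,175),"ts":(380,0,250,172),"sg":(0,380,250,105),"tg":(192,380,415,225)}[t]
    return [(X-ox+.5)/4-.5+u0,(Y-oy+.5)/4-.5+v0]
def fit(obs,x0,model):
    f=lambda p:np.concatenate([proj("scene" if t[0]=="s" else "top",model(p,P))[0]-px(t,X,Y) for t,X,Y,P in obs])
    r=least_squares(f,x0,loss="soft_l1"); return r.x,r.fun.reshape(-1,2)
M=lambda p,P:T([p[0],p[1],0],p[2],P)
b=.016
stub=[("ts",525,80,(.065,.055,b)),("ts",668,160,(.065,-.055,b)),("ts",570,337,(-.065,-.055,b)),("ts",422,247,(-.065,.055,b)),
 ("ss",95,378,(.065,.055,0)),("ss",335,352,(-.065,.055,0)),("ss",182,188,(.015,.025,.117)),("ss",240,177,(-.015,.025,.117))]
g=[("tg",230,495,(.015,.058,.014)),("tg",412,533,(.015,-.058,.014)),("tg",237,447,(-.015,.058,.014)),
 ("tg",340,455,(-.01,.02,.136)),("tg",418,470,(-.01,-.02,.136)),("tg",412,502,(.01,-.02,.136)),("tg",333,488,(.01,.02,.136))]
if __name__=="__main__":
    np.set_printoptions(precision=4,suppress=True)
    p,r=fit(stub,[.54,.06,-.5],M); print("stub",p,r.tolist())
    best=[]
    for flip in(0,1):
        o=[(t,X,Y,np.array(P)*([-1,-1,1] if flip else [1,1,1])) for t,X,Y,P in g]
        q,r2=fit(o,[.5,-.33,3.0+flip*np.pi],M); print("gauge",q,r2.round(2).tolist())
        print(" dial centre in scene",proj("scene",M(q,[[.013,0,.06],[-.013,0,.06],[0,0,.136]])))
    # offcut mouth outer rim: centre by plane z~.158
    tm=[("ts",500,133),("ts",588,180),("ts",557,228),("ts",474,183)]; sm=[("ss",182,125),("ss",163,50),("ss",225,40),("ss",247,115)]
    A=onz("top",[px(*k) for k in tm],.158); print(A,A.mean(0))
    o1,d1=ray("top",[px(*k) for k in tm]); o2,d2=ray("scene",[px(*k) for k in sm])
    for i in range(4):
        a,bb=d1[i]/np.linalg.norm(d1[i]),d2[i]/np.linalg.norm(d2[i])
        s=np.linalg.lstsq(np.c_[a,-bb],o2-o1,rcond=None)[0]; print((o1+a*s[0]+o2+bb*s[1])/2, np.linalg.norm(o1+a*s[0]-o2-bb*s[1]))
E
python3 fit1.py
```

```text
stub [ 0.5533  0.0682 -0.5324] [[-0.5081876483531573, -1.6311711754972293], [1.7736638712682407, -0.13260617368570138], [0.08710160411322931, 1.082971048456102], [-1.1772244162416996, 1.3734250186153645], [-1.1498882118822848, 4.118391617620375], [0.6496202560027768, 1.4302201738697136], [-0.5872684125808405, -2.1305080186552914], [0.23176670269680244, -1.4481817991334935]]
gauge [ 0.4761 -0.2785  3.3441] [[31.42, -0.4], [-59.11, 0.49], [26.68, -0.19], [0.17, -0.41], [-36.53, -0.2], [-32.84, 0.62], [4.15, 0.12]]
 dial centre in scene [[282.6011 139.5279]
 [275.9103 144.129 ]
 [276.7385 116.6092]]
gauge [ 0.4761 -0.2785  6.4857] [[31.42, -0.4], [-59.11, 0.49], [26.68, -0.19], [0.17, -0.41], [-36.53, -0.2], [-32.84, 0.62], [4.15, 0.12]]
 dial centre in scene [[275.9103 144.129 ]
 [282.6011 139.5279]
 [276.7385 116.6092]]
[[0.5776 0.0847 0.158 ]
 [0.551  0.0365 0.158 ]
 [0.5249 0.0536 0.158 ]
 [0.5501 0.099  0.158 ]] [0.5509 0.0685 0.158 ]
[0.579  0.0842 0.1544] 0.0022803932449559023
[0.5509 0.0374 0.1536] 0.0018325705022803674
[0.5248 0.0541 0.1559] 0.0008542238278411344
[0.5514 0.0986 0.1539] 0.002112520824202232
```

Run:
```python
from fit1 import *
np.set_printoptions(precision=4,suppress=True)
o=[(t,X,Y,np.array(P)*[-1,1,1]) for t,X,Y,P in g]
q,r2=fit(o,[.5,-.33,-.2],M); print("gauge",q,r2.round(2).tolist())
print(" dial centre in scene",proj("scene",M(q,[[.013,0,.06],[-.013,0,.06],[0,0,.136]])))
s=robot
down=lambda a:np.array([[np.cos(a),np.sin(a),0],[np.sin(a),-np.cos(a),0],[0,0,-1.]])
for P in ([.552,.0685,.25],[.5115,.336,.25],[q[0],q[1],.2]):
  for a in (-.532,-.532+np.pi,q[2]+np.pi/2,q[2]-np.pi/2,-.532+np.pi/2,-.532-np.pi/2): print(P,round(a,2),robot.ik(P,down(a)))
```

```text
gauge [ 0.4754 -0.3173 -0.2224] [[-0.81, 0.03], [-0.79, -0.05], [-0.42, 0.14], [1.94, -0.31], [-0.19, -0.45], [-0.14, 0.37], [2.18, 0.26]]
 dial centre in scene [[266.3906 136.7781]
 [275.3908 134.1079]
 [268.0121 110.465 ]]
[0.552, 0.0685, 0.25] -0.53 [ 0.3668  0.3373 -0.6743  1.7406  0.2291  1.1436 -2.4785]
[0.552, 0.0685, 0.25] 2.61 [ 0.5405  0.4013 -0.9146  1.7357  0.3421  1.1743  0.5684]
[0.552, 0.0685, 0.25] 1.35 [ 0.482   0.3753 -0.8304  1.7373  0.2994  1.1614 -0.6571]
[0.552, 0.0685, 0.25] -1.79 [ 0.6468  0.4682 -1.0823  1.733   0.44    1.2099  2.3675]
[0.552, 0.0685, 0.25] 1.04 [ 0.4994  0.3825 -0.8551  1.7368  0.3115  1.1649 -0.9768]
[0.552, 0.0685, 0.25] -2.1 [ 0.6468  0.4682 -1.0823  1.733   0.44    1.2099  2.058 ]
[0.5115, 0.336, 0.25] -0.53 [-1.1592  0.4472  0.7159  1.638  -0.3127  1.1744 -2.4727]
[0.5115, 0.336, 0.25] 2.61 [ 0.1911  0.6934 -1.2556  1.5918  0.6715  1.3549 -0.1086]
[0.5115, 0.336, 0.25] 1.35 [ 0.0535  0.542  -0.967   1.5956  0.4637  1.2513 -1.2176]
[0.5115, 0.336, 0.25] -1.79 [ 0.1163  0.5951 -1.0844  1.5938  0.5427  1.2859  1.8651]
[0.5115, 0.336, 0.25]
[... 266 characters left out ...]
86  1.0206 -1.5926]
[np.float64(0.47543561318381494), np.float64(-0.31734121434356993), 0.2] 2.61 [ 0.9893  0.4023 -0.5754  1.7597  0.2478  1.0524  1.3653]
[np.float64(0.47543561318381494), np.float64(-0.31734121434356993), 0.2] 1.35 [ 0.8412  0.372  -0.3835  1.7647  0.1588  1.0353  0.1778]
[np.float64(0.47543561318381494), np.float64(-0.31734121434356993), 0.2] -1.79 [ 0.4172  0.3486  0.146   1.7796 -0.0584  1.0176 -2.7787]
[np.float64(0.47543561318381494), np.float64(-0.31734121434356993), 0.2] 1.04 [ 0.7962  0.3655 -0.3263  1.7662  0.1339  1.0315 -0.111 ]
[np.float64(0.47543561318381494), np.float64(-0.31734121434356993), 0.2] -2.1 [-0.2541  0.5684  1.0853  1.8    -0.5575  1.1195 -2.6508]
```

```bash
cat >> h.py <<'E'
down=lambda a:np.array([[np.cos(a),np.sin(a),0],[np.sin(a),-np.cos(a),0],[0,0,-1.]])
np.set_printoptions(precision=4,suppress=True)
def st(m=""):
    s=robot.get_state(); print(m,round(s["time"],2),s["ee_pos"],s["force"],"op",round(s["opening"],4),round(s["grasp_force"],1))
E
python3 - <<'E'
from h import *
a=-.535+np.pi/2
robot.move_ptp([.5515,.0685,.24],down(a)); st()
hit=robot.move_linear([.5515,.0685,.141],velocity=.12,threshold=8); st(hit)
robot.gripper_to(.015); st("grip")
robot.move_linear([.5515,.0685,.23],velocity=.12); st("up")
cv2.imwrite("pics/s2.png",robot.grab_frame("scene")[...,::-1])
E
```

```text
2.83 [0.5517 0.0676 0.2399] [ 0.0856  0.4483 -0.104 ] op 0.094 0.0
False 3.81 [0.5519 0.0686 0.1416] [-0.2953 -0.8297  0.4454] op 0.0942 0.0
grip 4.81 [0.5515 0.0685 0.141 ] [-0.6456  0.9496  0.3757] op 0.0301 30.0
up 5.7 [0.5512 0.0683 0.2293] [ 0.1367  0.0706 -1.5296] op 0.0296 30.0
```

Run:
```python
from h import *
a=-.535+np.pi/2
robot.move_ptp([.5115,.336,.23],down(a)); st()
robot.move_linear([.5115,.336,.065],velocity=.2)
robot.gripper_to(.07); st("open")
robot.move_linear([.5115,.336,.2],velocity=.25); st()
q=[.4754,-.3173]; 
robot.move_ptp([q[0]-.06,q[1]-.1,.26],down(-.2224+np.pi/2)); st()
for n in("scene","top"): cv2.imwrite(f"pics/{n}3.png",robot.grab_frame(n)[...,::-1])
A=cv2.imread("pics/scene3.png");B=cv2.imread("pics/top3.png")
t=np.hstack([crop(A,300,175,95,95,4),crop(B,250,172,95,95,4)])
u=np.hstack([crop(A,250,105,48,54,4),crop(B,415,225,75,54,4),crop(B,130,185,67,54,4)[:,:268]])
cv2.imwrite("pics/c3.png",np.vstack([t,u[:,:760]]))
```

```text
6.8 [0.5124 0.3344 0.2297] [ 1.0337 -0.6622 -1.7922] op 0.03 30.0
open 8.56 [0.5115 0.336  0.065 ] [ 0.3144  0.2852 -0.6413] op 0.07 0.0
 9.25 [0.5114 0.3357 0.1999] [-0.5238  0.1504 -0.9185] op 0.0698 0.0
 11.94 [ 0.416  -0.4166  0.26  ] [ 0.1775 -0.1005 -0.0827] op 0.07 0.0
```

View pics/c3.png

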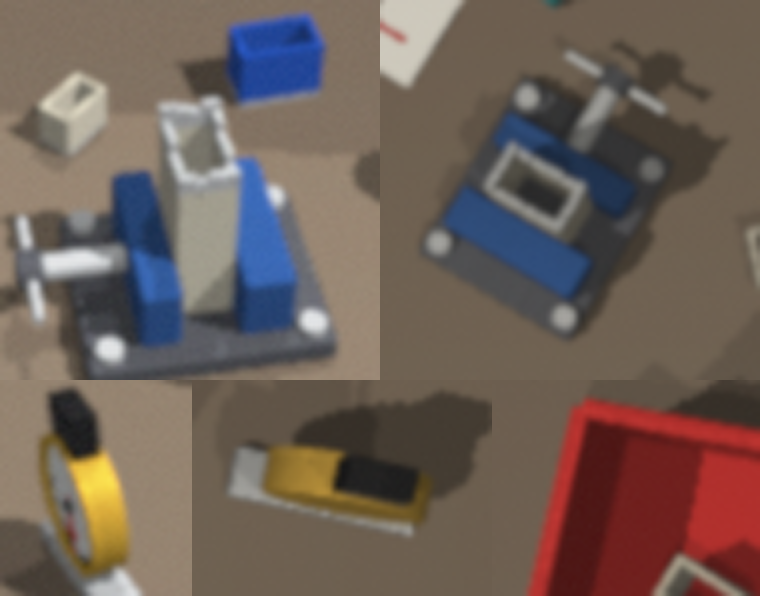

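The stub top is now clear: ragged rim at scene about (340–360, 200–220) and top about (276–302, 207–231). The offcut lies in the box (bottom-right tile). Now I refine the stub pose, grasp the gauge and find a good inspection pose.

Run:
```python
from fit1 import *
tops=[("ts",512,142,(.015,.025,.116)),("ts",588,185,(.015,-.025,.12)),("ts",560,235,(-.015,-.025,.12)),("ts",484,188,(-.015,.025,.116)),
("ss",160,105,(.015,-.025,.12)),("ss",218,98,(-.015,-.025,.12)),("ss",240,172,(-.015,.025,.116)),("ss",182,183,(.015,.025,.116))]
for o in (tops,tops[:4],tops[4:],tops+stub[:4]):
    p,r=fit(o,[.55,.068,-.53],M); print(p,abs(r).max().round(2))
for n in C: print(n,"cam",ray(n,[(320,200)])[0])
cam=ray("scene",[(320,200)])[0]
for P in ([.6,-.1,.3],[.65,.0,.3],[.65,.1,.3],[.65,.2,.35],[.65,.25,.4],[.6,.3,.4]):
    v=cam-np.r_[P[:2],P[2]-.07]; y=np.arctan2(v[1],v[0])
    print(P,"d",np.linalg.norm(v),"yaw",y,robot.ik(P,down(y+np.pi/2)),robot.ik(P,down(y-np.pi/2)),proj("scene",[P]))
```

```text
[ 0.5527  0.0683 -0.5366] 1.0
[ 0.5524  0.0678 -0.5458] 0.78
[ 0.5533  0.0689 -0.5285] 0.5
[ 0.553   0.0682 -0.5374] 1.84
scene cam [0.962  0.4766 0.6804]
top cam [ 0.4201 -0.0044  1.1802]
[0.6, -0.1, 0.3] d 0.8163480337194469 yaw 1.010209789083602 [ 0.8658  0.5325 -1.0807  1.5397  0.4761  1.3571  0.7507] [ 0.5351  0.3772 -0.5569  1.5501  0.2051  1.273  -2.1819] [[271.0415 101.6602]]
[0.65, 0.0, 0.3] d 0.7262209194179892 yaw 0.9912132494646645 [ 0.6576  0.643  -1.1217  1.4276  0.5774  1.4269  0.5269] [ 0.3531  0.4638 -0.5743  1.4381  0.254   1.314  -2.3876] [[281.3092 134.9291]]
[0.65, 0.1, 0.3] d 0.6648827146716467 yaw 0.878996843631582 [ 0.4782  0.6418 -1.0856  1.4067  0.5647  1.4257  0.2772] [ 0.2269  0.4895 -0.6244  1.4155  0.2871  1.3281 -2.673 ] [[320.7328 163.0795]]
[0.65, 0.2, 0.35] d 0.5781003289756999 yaw 0.7254059251368828 [ 0.3265  0.7073 -1.2053  1.2641  0.6521  1.5789 -0.0463] [-0.9706  0.6452  1.0818  1.3158 -0.5613  1.4989 -2.3584] [[370.6569 168.2306]]
[0.65, 0.25, 0.4] d 0.5210516828684769 yaw 0.6282376400045344 [ 0.2047  0.7166 -1.2165  1.1226  0.6695  1.6925 -0.186 ] [-0.9871  0.656   1.0811  1.1745 -0.5689  1.6121 -2.5481] [[405.3487 154.3088]]
[0.6, 0.3, 0.4] d 0.5338824264579354 yaw 0.45396923648516896 [ 0.171   0.6846 -1.2602  1.2021  0.6499  1.6698 -0.478 ] [ 0.1133  0.6075 -1.086   1.2042  0.5301  1.6168  2.7354] [[469.3771 156.653 ]]
```

Run:
```python
from h import *
g=[.4754,-.3173,-.2224]; R=down(g[2]+np.pi/2)
robot.move_ptp([g[0],g[1],.22],R)
h=robot.move_linear([g[0],g[1],.124],velocity=.12,threshold=6); st(h)
robot.gripper_to(.01); st("grip")
robot.move_linear([g[0],g[1],.25],velocity=.15); st("up")
```

```text
False 13.55 [ 0.4757 -0.3175  0.1247] [-0.5272 -1.2207  0.3045] op 0.0698 0.0
grip 14.32 [ 0.4755 -0.3173  0.124 ] [ 1.1702 -0.238   0.2159] op 0.0251 30.0
up 15.31 [ 0.475  -0.3171  0.2491] [-0.5668 -0.2473 -3.7755] op 0.0256 30.0
```

Opening of 25 mm means the fingertips caught the 26 mm case top (at 109 mm) instead of the 20 mm lug. I set the gauge down and regrasp 8 mm higher.

Run:
```python
from h import *
g=[.4754,-.3173,-.2224]
h=robot.move_linear([g[0],g[1],.1235],velocity=.12,threshold=3); st(h)
robot.gripper_to(.05)
robot.move_linear([g[0],g[1],.132],velocity=.1)
robot.gripper_to(.01); st("grip")
robot.move_linear([g[0],g[1],.25],velocity=.15); st("up")
P=[.65,.2,.35]; y=.7254
robot.move_ptp(P,down(y+np.pi/2)); robot.pause(1.5); st()
im=robot.grab_frame("scene")[...,::-1]; cv2.imwrite("pics/s4.png",im); c=proj("scene",[[.65,.2,.28]])[0]; print(c)
u,v=(c-[50,50]).astype(int); print(u,v); cv2.imwrite("pics/c4.png",crop(im,u,v,100,100,6))
```

```text
True 16.32 [ 0.4748 -0.3171  0.1237] [-0.8531 -2.1885  5.8102] op 0.0253 30.0
grip 17.73 [ 0.4753 -0.3173  0.1319] [-0.0491  0.4623 -1.9457] op 0.02 30.0
up 18.66 [ 0.475  -0.3171  0.2491] [-0.1663 -1.0384 -4.7764] op 0.0199 30.0
 22.16 [0.65 0.2  0.35] [ 0.1996 -0.1781 -3.2839] op 0.0196 30.0
[367.2691 207.5157]
317 157
```

View pics/c4.png

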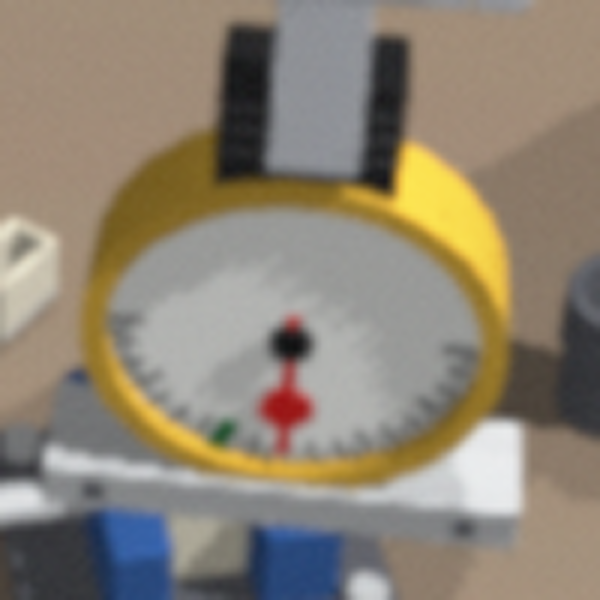

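The gauge is held squarely on the lug (opening 20 mm): hub at crop (290,344), needle tip at (283,455), green mark at (223,433), so pixel = crop/6 + (317,157). Converting these to dial angles.

```bash
cat > dial.py <<'E'
from h import *
def dialang(cam,uvs,org,s,xaxis,center,off=.013):
    """(y,z) on dial plane, mm; xaxis: gauge x in world"""
    uv=(np.float64(uvs)+.5)/s-.5+org
    o,d=ray(cam,uv); n=xaxis/np.linalg.norm(xaxis); c=np.array(center)+off*n
    P=o+d*(((c-o)@n)/(d@n))[:,None]
    y=np.cross([0,0,1],n); y/=np.linalg.norm(y); z=np.cross(n,y)
    return np.c_[(P-c)@y,(P-c)@z]*1e3
E
python3 - <<'E'
from dial import *
R=robot.get_state()["tool_rot"]; p=robot.get_state()["ee_pos"]; x=R[:,1]; print(R)
x=x*np.sign(x@[.75,.66,0])
im=cv2.imread("pics/s4.png")[157:257,317:417].astype(int)
b,g,r=im[...,0],im[...,1],im[...,2]
yy,xx=np.mgrid[:100,:100]
near=(yy>45)&(yy<77)&(xx>20)&(xx<75)
m=near&(g>r+12)&(g>b+8)&(xx<50); w=(g-np.maximum(r,b))*m; G=np.array([(xx*w).sum(),(yy*w).sum()])/w.sum()
k=near&(r>b+60)&(abs(b-g)<40)&(r>g+60); print(m.sum(),k.sum(),G)
pts=np.vstack([[290.,344],[283,455],G*6+2.5,[223,433],[283,408]])
D=dialang("scene",pts,np.array([317,157]),6,x,p+R[:,2]*.072); print(D)
h=D[0]; ang=np.degrees(np.arctan2(-(D[1:,0]-h[0]),-(D[1:,1]-h[1]))); print(ang,np.hypot(*(D[1:]-h).T))
Rk=np.array([[xx[k].mean(),yy[k].mean()]]);print(Rk*6+2.5)
# bar bottom front edge left/right corners on plane x=+.015
B=dialang("scene",[(47,493),(515,545),(45,455),(523,505)],np.array([317,157]),6,x,p+R[:,2]*.132,.015);print(B)
# predicted ik for final tilts
for th in (.17,.3,.4):
    ys=-.5366; Rx=cv2.Rodrigues(np.array([np.cos(ys),np.sin(ys),0])*th)[0]; print(th,robot.ik([.5527,.0683,.26],Rx@down(ys+np.pi/2)))
E
```

```text
[[-0.6635  0.7482 -0.    ]
 [ 0.7482  0.6635  0.    ]
 [ 0.      0.     -1.    ]]
13 61 [36.8736 71.4657]
[[ -2.4658   1.957 ]
 [ -1.9615 -35.5042]
 [-16.4069 -29.1887]
 [-16.5594 -29.8044]
 [ -2.8703 -19.3302]]
[-0.7713 24.1138 23.9284  1.0885] [37.4645 34.1234 34.7478 21.291 ]
[[286.2705 403.0246]]
[[-58.874    4.827 ]
 [ 55.4595   2.5313]
 [-59.2411  18.6298]
 [ 55.6015  17.1483]]
0.17 [ 0.7281  0.3598 -1.0181  1.7984  0.2139  1.0351 -0.8771]
0.3 [ 0.8796  0.3559 -1.1085  1.8556  0.1135  0.9235 -0.7667]
0.4 [ 0.9956  0.3694 -1.1825  1.8984  0.0358  0.8447 -0.6751]
```

Mark lies at about 23–24° with some needle parallax. Tilting here in front of the camera removes that, since the needle then hangs right over the mark.

```bash
cat >> h.py <<'E'
def tilt(yaw,deg):
    return cv2.Rodrigues(np.array([np.cos(yaw),np.sin(yaw),0])*np.radians(deg))[0]@down(yaw+np.pi/2)
E
python3 - <<'E'
from h import *
y=.7254; R=tilt(y,22.8); c0=np.array([.65,.2,.278]); P=c0-R[:,2]*.072
robot.move_ptp(P,R); robot.pause(1.6); st()
im=robot.grab_frame("scene")[...,::-1]; cv2.imwrite("pics/s5.png",im); 
u,v=(proj("scene",[c0])[0]-[35,35]).astype(int); print(u,v); cv2.imwrite("pics/c5.png",crop(im,u,v,70,70,8))
E
```

```text
24.21 [0.6685 0.1791 0.3444] [ 0.6144 -0.153  -4.0396] op 0.0195 30.0
332 173
```

View pics/c5.png

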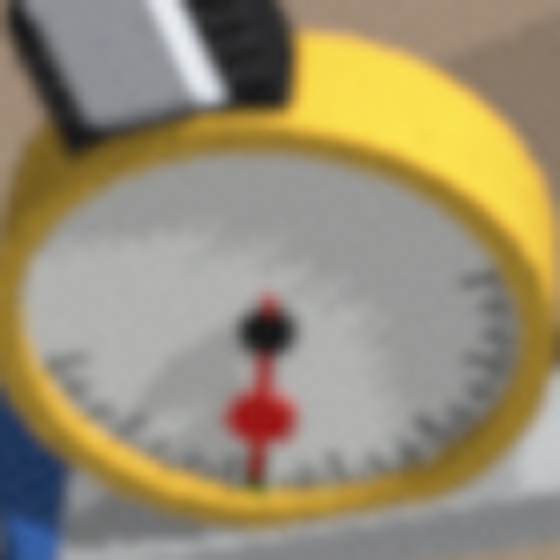

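The needle lies over the green mark: tip at crop (257,475), green just peeking out beneath at about (256,485). Quantifying the offset.

Run:
```python
import cv2,numpy as np
im=cv2.imread("pics/s5.png").astype(int)
print("rows v=228..236, cols 358..371: g-max(r,b) / r-g")
b,g,r=im[...,0],im[...,1],im[...,2]
s=(slice(228,237),slice(357,372))
print((g-np.maximum(r,b))[s]); print((r-g)[s]); print(g[s])
```

```text
rows v=228..236, cols 358..371: g-max(r,b) / r-g
[[  0   2  -1  -6 -19 -40 -74 -93 -66 -42 -30 -17  -3   0   0]
 [  1   1   1   1  -4 -17 -55 -74 -35  -9  -5  -3   0   1   2]
 [  0   1   2   2  -2 -15 -56 -65 -21  -1   1   1   1   1   1]
 [ -3  -1  -2   1  -1 -16 -59 -56 -14  -2   1   0   0   2   1]
 [-18 -13  -8  -3   1  -9 -39 -34  -9  -1  -1  -1  -1  -1  -2]
 [-38 -34 -28 -19  -9  -7  -9  -8  -9 -11 -14 -13 -13 -13 -14]
 [-45 -45 -42 -38 -34 -29 -21 -16 -23 -29 -33 -31 -30 -31 -32]
 [-42 -43 -43 -44 -43 -42 -38 -34 -37 -41 -43 -41 -40 -38 -39]
 [-32 -32 -36 -36 -40 -40 -39 -38 -40 -39 -42 -38 -38 -37 -37]]
[[ 0 -2  1  6 19 40 74 93 66 42 30 17  3  0  0]
 [-1 -1 -1 -1  4 17 55 74 35  9  5  3  0 -1 -2]
 [ 0 -1 -2 -2  2 15 56 65 21  1 -1 -1 -1 -1 -1]
 [ 3  1  2 -1  1 16 59 56 14  2 -1  0  0 -2 -1]
 [18 13  8  3 -1  9 39 34  9  1  1  1  1  1  2]
 [38 34 28 19  9  7  9  8  9 11 14 13 13 13 14]
 [45 45 42 38 34 29 21 16 23 29 33 31 30 31 32]
 [42 43 43 44 43 42 38 34 37 41 43 41 40 38 39]
 [32 32 36 36 40 40 39 38 40 39 42 38 38 37 37]]
[[150 152 149 146 134 110  74  58  90 121 135 156 172 176 176]
 [142 151 147 143 137 124  82  71 117 155 167 172 173 175 175]
 [129 140 139 126 121 112  73  67 122 163 175 169 165 165 168]
 [126 125 125 115 116 103  64  70 128 164 170 164 149 147 154]
 [136 129 124 114 119 102  67  80 128 157 155 148 135 130 139]
 [165 159 144 131 128 114  94  99 133 151 143 139 128 126 137]
 [177 176 168 154 150 146 138 136 151 163 157 153 146 145 151]
 [159 166 166 165 167 169 164 160 163 170 168 165 159 158 156]
 [128 135 140 147 149 153 157 152 151 156 154 153 146 145 146]]
```

Needle column (363.4) and mark (≈363.6) agree within about 0.5°, so the tool tilt of 22.8° is right. Now I set it level on the stub, touching gently.

```bash
cat > pl.py <<'E'
from h import *
S=np.array([.5527,.0683,0]); YAW=-.5366; OFF=1.1; Y0=.0015
def pose(tau,dz=0,dy=0):
    phi=tau-OFF; ex=np.array([np.cos(YAW),np.sin(YAW),0]); ey=np.array([-ex[1],ex[0],0])
    E=S+ey*-.025+[0,0,.120+dz]
    B=cv2.Rodrigues(ex*np.radians(phi))[0]
    return E+B@(ey*(.025+Y0+dy)+[0,0,.132]), tilt(YAW,tau)
E
python3 - <<'E'
from pl import *
P,R=pose(OFF,.06); robot.move_ptp(P,R); robot.pause(.3); st("above")
P,R=pose(OFF,.012); robot.move_linear(P,velocity=.1); robot.pause(.2); st()
P,R=pose(OFF,-.008); h=robot.move_linear(P,velocity=.02,threshold=3); st(h); robot.pause(.3); st()
for n in("scene","top"): cv2.imwrite(f"pics/{n}6.png",robot.grab_frame(n)[...,::-1])
A=cv2.imread("pics/scene6.png");B=cv2.imread("pics/top6.png")
cv2.imwrite("pics/c6.png",np.hstack([crop(A,300,150,95,110,4),crop(B,250,162,95,110,4)]))
E
```

```text
above 25.62 [0.5537 0.0699 0.3119] [-0.1244 -0.0757 -3.8553] op 0.0196 30.0
 26.46 [0.5537 0.0697 0.2645] [-0.3059 -0.3666 -4.6614] op 0.0196 30.0
True 27.1 [0.5535 0.0698 0.2521] [ 0.1957 -0.0985  5.132 ] op 0.0198 30.0
 27.4 [0.5535 0.0697 0.2521] [-0.3383  1.3622  6.3886] op 0.0197 30.0
```

View pics/c6.png

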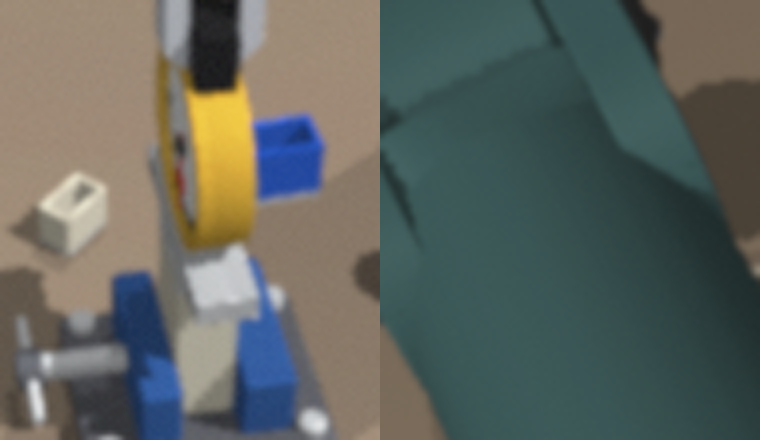

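Bar sits across the stub, touching at the predicted height (0.252), near bar end at about scene (355,221). The contact force of about 10 N is a bit high. I'll ease off, then rock about the high edge with force regulation.

```bash
cat >> pl.py <<'E'
def fz(n=6):
    v=[]
    for _ in range(n): robot.pause(.03); v.append(robot.get_state()["force"][2])
    return np.mean(v)+3.8
E
python3 - <<'E'
from pl import *
dz=robot.get_state()["ee_pos"][2]-pose(OFF)[0][2]; print("dz",dz,fz())
for _ in range(4):
    f=fz(4)
    if f<4: break
    dz+=.0003; robot.move_linear(pose(OFF,dz)[0],velocity=.01); print(round(dz,5),fz(4))
for t in (4,8,12,16,20,22.8):
    P,R=pose(t,dz); robot.move_linear(P,velocity=.03,frame=R); f=fz(4); print(t,round(f,2),round(dz,5))
    dz+= .0003 if f>6 else (-.0003 if f<1.5 else 0)
st()
E
```

```text
dz 0.00011207959149633906 9.126700976332565
0.00041 1.4638203777393413
4 0.44 0.00041
8 0.26 0.00011
12 2.12 -0.00019
16 1.3 -0.00019
20 3.02 -0.00049
22.8 1.44 -0.00049
 31.75 [0.5276 0.0262 0.252 ] [-0.0869 -2.2758 -2.6099] op 0.0197 30.0
```

Rocked to target with light contact. The dial is edge-on to the camera here, so I lift off once and check in front of the camera that the initial 10 N touch didn't slip the lug in the grip.

Run:
```python
from pl import *
P,R=pose(22.8,.06); robot.move_linear(P,velocity=.15)
y=.7254; R=tilt(y,22.8); c0=np.array([.65,.2,.278]); P=c0-R[:,2]*.072
robot.move_ptp(P,R); robot.pause(1.6); st()
im=robot.grab_frame("scene")[...,::-1]; cv2.imwrite("pics/s7.png",im)
old=cv2.imread("pics/s5.png"); u,v=332,173
cv2.imwrite("pics/c7.png",np.hstack([crop(old,u,v,70,70,5),crop(im,u,v,70,70,5)]))
b,g,r=[im[...,i].astype(int) for i in range(3)]; s=(slice(226,237),slice(355,373))
print(g[s]); print((r-g)[s])
```

```text
35.12 [0.6685 0.1792 0.3444] [-0.3426  0.4531 -3.2693] op 0.0198 30.0
[[161 159 156 151 135 100  57  30  26  22  24  33  61 111 153 173 177 178]
 [156 155 157 153 146 124  91  57  37  32  52  69  98 133 162 175 176 177]
 [145 143 150 153 150 138 122  98  61  57  96 123 144 160 173 176 178 175]
 [130 128 142 149 144 133 127 112  72  71 123 159 171 172 176 176 174 165]
 [120 120 135 141 134 118 115 103  65  76 133 169 175 170 168 171 169 160]
 [132 132 134 135 126 113 118 100  62  81 133 167 171 159 148 154 157 154]
 [162 155 140 137 126 118 119  98  66  85 133 157 154 146 129 132 145 145]
 [183 175 163 160 143 126 123 103  89 103 138 150 146 140 126 131 144 145]
 [175 177 179 178 166 153 147 139 131 137 154 160 156 151 146 147 157 153]
 [143 154 163 166 165 165 165 165 159 162 168 171 167 162 159 160 159 156]
 [120 126 132 137 139 147 148 153 152 155 158 157 156 153 148 148 147 142]]
[[ -1  -2   0   3  16  52  97 123 128 132 129 121  95  53  19   3  -1  -1]
 [ -1  -1  -2   0   7  28  63  94 116 121 104  88  64  33  11   1   0   0]
 [  0  -1   0  -2   2  12  28  52  87  95  64  40  26  12   2  -1   0   0]
 [ -1   0   0  -1  -1   2   5  22  65  72  34  10   5   2   0  -1  -1   0]
 [  1  -1  -2   0  -1  -2  -1  15  64  61  19   2  -1  -1  -1  -1  -1  -2]
 [ 12   6   2  -1  -2  -2  -4  16  63  55  14   0  -2  -2   0  -2  -1  -1]
 [ 34  25  16  11   8   1  -4   7  45  38   8   2   0   1   2   3   1   2]
 [ 43  43  38  33  27  18   8   4  13  16  11  11   9  11  13  14  15  14]
 [ 46  45  44  44  42  38  32  23  17  22  29  32  30  30  28  32  30  30]
 [ 40  42  42  44  44  44  43  37  34  37  42  43  43  41  40  40  40  37]
 [ 29  31  33  35  39  39  40  40  38  39  41  42  42  39  40  38  36  35]]
```

View pics/c7.png

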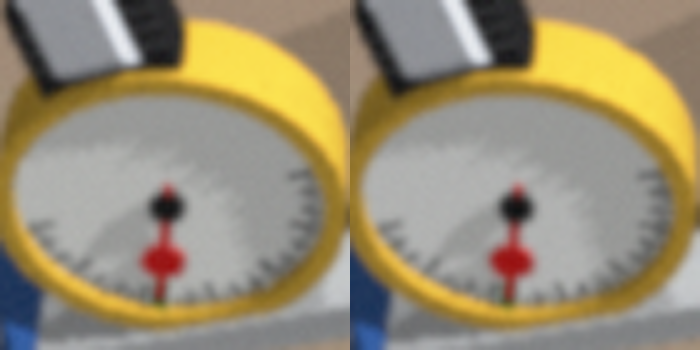

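The view matches the earlier one almost exactly: tip at (510,298) with a hint more green to its left. Registration of the two frames gives the slip.

Run:
```python
import cv2,numpy as np
a=cv2.imread("pics/s5.png",0).astype(np.float32);b=cv2.imread("pics/s7.png",0).astype(np.float32)
m=np.zeros(a.shape,np.uint8); cv2.ellipse(m,(366,210),(31,24),0,0,360,255,-1); cv2.rectangle(m,(358,206),(374,233),0,-1)
for mot in (cv2.MOTION_EUCLIDEAN,cv2.MOTION_AFFINE):
    cc,W=cv2.findTransformECC(a,b,np.eye(2,3,dtype=np.float32),mot,(3,200,1e-7),m,1)
    for p in ([365,214,1],[364,233,1],[340,215,1],[392,212,1]): print(p,W@p-p[:2])
    print(cc,np.degrees(np.arctan2(W[1,0],W[0,0])))
```

```text
[365, 214, 1] [-0.04625434 -0.12483293]
[364, 233, 1] [-0.38217169 -0.14549381]
[340, 215, 1] [-0.06003088 -0.56719178]
[392, 212, 1] [-0.01510262  0.35305858]
0.9907208914029585 1.013506
[365, 214, 1] [-0.02124198 -0.33372616]
[364, 233, 1] [ 0.15832662 -0.64109256]
[340, 215, 1] [ 0.2652436 -0.7399312]
[392, 212, 1] [-0.33880361  0.11910127]
0.9863338476925435 0.9057473
```

Slip was about 0.9°. I raise the tilt to 23.5°, re-zero the force, and set down again more gently.

```bash
sed -i 's/OFF=1.1/OFF=1.9/' pl.py
python3 - <<'E'
from pl import *
def step(t,dz,v=.01):
    P,R=pose(t,dz); robot.move_linear(P,velocity=v,frame=R)
P,R=pose(OFF,.05); robot.move_ptp(P,R)
P,R=pose(OFF,.006); robot.move_linear(P,velocity=.1); robot.pause(.3)
w=fz(15); print("free",w); F=lambda n=8: fz(n)-w
dz=.0012; step(OFF,dz,.02); f=F()
while f<1.5 and dz>-.003: dz-=.0003; step(OFF,dz); f=F(5); 
print("touch",dz,f)
for t in (5,9,13,17,20.5,23.5):
    step(t,dz,.04); f=F(6); print(t,round(f,2),round(dz,5))
    dz+= .0002 if f>4 else (-.0002 if f<1.5 else 0)
for _ in range(8):
    step(23.5,dz); robot.pause(.2); f=F(15); print(round(dz,5),round(f,2))
    if 2<f<5: break
    dz+= .0001 if f>=5 else -.0001
st()
E
```

```text
free -0.11278508336625492
touch 0.0003000000000000001 5.061660749903064
5 3.3 0.0003
9 2.25 0.0003
13 1.29 0.0003
17 2.31 0.0001
20.5 2.12 0.0001
23.5 1.8 0.0001
0.0001 1.82
0.0 2.99
 44.79 [0.5277 0.0262 0.2525] [-1.2727 -1.6999 -0.2819] op 0.0197 30.0
```

Run:
```python
from pl import *
robot.pause(1.2)
im=robot.grab_frame("scene")[...,::-1]; cv2.imwrite("pics/s8.png",im)
w=crop(im,315,150,70,75,8); 
cv2.imwrite("pics/c8.png",w); st()
print("force",fz(15))
```

```text
46.04 [0.5277 0.0263 0.2525] [-1.0379 -2.4931 -0.5091] op 0.0198 30.0
force 2.9670449898398195
```

View pics/c8.png

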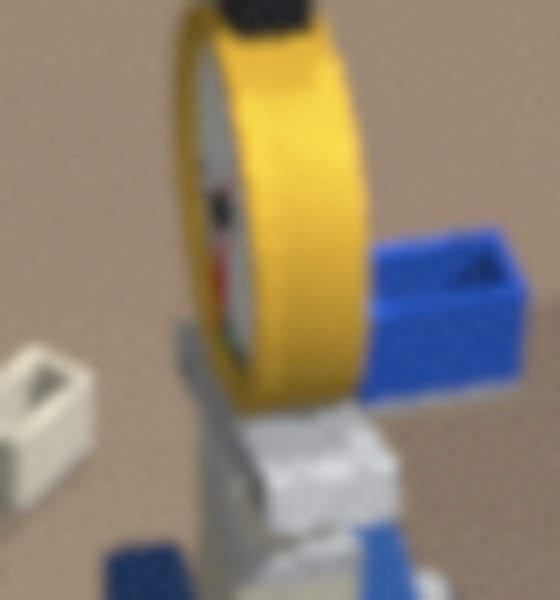

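Bar bears on the high edge with the +y end raised, bearing force 3 N. Hub is at crop (220,207), green at (232,325), red bob at (218,268). I check where the green should appear for various errors.

Run:
```python
from pl import *
s=robot.get_state(); ex=np.array([np.cos(YAW),np.sin(YAW),0]); ey=np.array([-ex[1],ex[0],0]); ez=np.array([0,0,1.])
B=cv2.Rodrigues(ex*np.radians(23.5-OFF))[0]
c=s["ee_pos"]+B@(ey*-Y0-ez*.072)
pr=lambda P:((proj("scene",[P])[0]-[315,150]+.5)*8-.5).round(1)
for x in (.009,.011,.013): 
  print(x,"hub",pr(c+ex*x),"tip",pr(c+ex*x-ez*.038),[ (d,pr(c+ex*x+.0375*(-ey*np.sin(np.radians(d))-ez*np.cos(np.radians(d))))) for d in(-4,-2,0,2,4)])
im=cv2.imread("pics/s8.png").astype(int)[150:225,315:385]; b,g,r=im[...,0],im[...,1],im[...,2]
yy,xx=np.mgrid[:75,:70]
for m,w in ((g>np.maximum(r,b),g-np.maximum(r,b)),((r>g+50)&(abs(g-b)<35),r-g)):
    m=m&(xx<34)&(xx>22)&(yy>20)&(yy<50); w=w*m; print(m.sum(),(xx*w).sum()/w.sum()*8+3.5,(yy*w).sum()/w.sum()*8+3.5,yy[m].min()*8,yy[m].max()*8)
```

```text
0.009 hub [230.1 207.2] tip [226.6 327.6] [(-4, array([228.8, 332.9])), (-2, array([227.7, 329.5])), (0, array([226.6, 326.1])), (2, array([225.5, 322.5])), (4, array([224.4, 318.8]))]
0.011 hub [221.7 208.2] tip [218.5 328.6] [(-4, array([220.8, 333.9])), (-2, array([219.7, 330.5])), (0, array([218.6, 327.1])), (2, array([217.5, 323.5])), (4, array([216.4, 319.8]))]
0.013 hub [213.4 209.2] tip [210.5 329.6] [(-4, array([212.7, 334.9])), (-2, array([211.6, 331.5])), (0, array([210.5, 328.1])), (2, array([209.4, 324.5])), (4, array([208.3, 320.8]))]
6 231.6904761904762 336.45238095238096 320 376
3 219.5 283.35 272 288
```

```bash
python3 -c "
from rig import robot
print(robot.sign_off())"
```

```text
the job is handed in; nothing more can be done
None
```

The job is handed in at about 46 s. The offcut is in the scrap box, and the gauge is held by its lug on the stub's high edge at about 3 N. It is tilted so the pointer should lie over the green mark. I last saw pointer and mark line up before the final set-down, because the dial is nearly edge-on to the camera at the stub. A small slip of the lug there, like the 0.9° one I corrected, would not show.

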